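# Close the food pan at the meal hand-out

### The job

The oblong steel pan of rolls has to be closed before it goes out. Lay the oblong lid squarely and centred on the oblong pan and press it down, against the stiff rubber seal, until it sits level on the steel rim; leave the square lid where it lies.

Things in the scene. Friction and masses are not known exactly. Their poses are not given: they have to be found in the camera images.
- lid_mid (a point): centre of the oblong lid, 23 mm above its underside. Loose, flat on the table: a bare-metal plate 190 (its x) by 140 mm (its y), 6 mm thick, with a solid upright black grip bar in the middle of its top: 90 mm long along x, 16 mm wide along y, its top 46 mm above the lid's underside. No locating lip. About 0.26 kg. z up.
- pan_rim (a point): centre of the mouth of the oblong steel food pan, at the height of its steel rim, 65 mm above the table. The pan is fixed, open, 160 (its x) by 110 mm (its y) outside, with two bread rolls in it; z up. Lid and pan match long side to long side, either way round. With the lid fully down on the rim, lid_mid is 23 mm above this point; merely laid on the seal, 33 mm.
- square_lid_mid (a point): centre, 23 mm above its underside, of the other lid, not wanted: 130 mm square, 6 mm thick, otherwise like the oblong one, with a bar 60 mm long and 16 mm wide, its top 46 mm above the underside. Loose, flat on the table. It belongs to a smaller square pan farther off.
- pan_seal (a joint): the black rubber seal frame just inside the oblong pan's rim: how far it is pressed down, in m. At 0 it stands 10 mm above the steel rim; at 0.010 it is level with it. It carries the lid's weight without sinking, slides straight down under a push of 8 to 12 N on the lid, and stays down.

How it is judged (in metres and radians):
At the end, for the whole second after the job is handed in: The oblong lid lies on the oblong pan, centred within 15 mm, its long side along the pan's within 11 degrees (either way round), level within 5.7 degrees and pressed down so that its underside is within 4 mm of the steel rim; released (horizontal distance between lid_mid and pan_rim below 0.015 m and angle between the x axis of lid_mid and the x axis of pan_rim, either way round below 0.2 rad and z of lid_mid in the frame of pan_rim between 0.018 and 0.027 m and angle between lid_mid's own z axis and vertical below 0.1 rad); the robot touches nothing.
It fails at once if the square lid is moved more than 30 mm (distance of square_lid_mid from where it was at the start of the episode above 0.03 m).
It also fails if it takes over 43 s, if anything falls off the work surface, if the arm or the gripper's body presses on something with over 40 N, if the wrist force passes 120 N, or if a joint passes its speed limit or range.

### The arm

A 7-joint arm with a two-finger parallel gripper is mounted at the origin on the work surface. World frame = base frame: x ahead of the robot, y to its left, z up, the work surface at z = 0. Lengths are in mm, angles in rad, forces in N, time in s.
With the tool pointing down it reaches from about 425 to 950 mm from the base axis. Payload 4.7 kg.
Tool frame: the origin (TCP) lies midway between the tips of the shut fingers; the grasp point (between the pads) lies 19 mm behind it (tcp_to_grasp is the distance from the TCP to the grasp point, in mm); z points along the fingers, y is the line along which they close (so a half turn about z gives the same grasp; the last joint's range is limited). The gripper opens to 85 mm and grips with 20 to 120 N. Pads are 22 mm wide; open, the fingers measure 114 mm over their backs; the gripper's body (76 mm by 85 mm) begins 54 mm behind the grasp point. The pads swing forward as they close: fully open they stand 13 mm farther back than shut.
Start: joints at [-1.222, 0.469, -0.049, 1.532, 0.024, 1.141, -0.082], TCP at [248.953, 627.432, 231.335] pointing down, gripper open.
Joint ranges: [-2.59, 2.59], [-0.33, 1.99], [-1.39, 1.29], [0.1, 2.45], [-1.04, 4.18], [0.21, 1.99], [-2.66, 2.66]. Speed limits (rad/s): [2.57, 2.57, 3.14, 3.14, 3.14, 3.14, 3.14].

### API

Orientations are given as [roll, pitch, yaw] about the fixed x, y, z axes, in that order (R = Rz(yaw) Ry(pitch) Rx(roll)).
In Python, from workcell import * gives the robot as it stands. The module is installed in compiled form; this text tells all that it offers.
- The arm moves only by the tool jog_arm, never from a script. Its argument "commands" is a list of rows, each a list of 6 numbers: the shift along the tool's x, y, z in cm, then the turn, a rotation vector about the tool's x, y, z in degrees. A call has 1 to 20 rows; each row shifts and turns the commanded pose from where the row before left it, along the tool's axes as they then stand; what a row does not reach is not made up. A row lasts 1/8 s, in which the tool goes at most 62.5 mm and 10.7 degrees, less where a joint would pass 70% of its speed; a pose out of reach is approached as far as the arm can. A call with a gripper value outside its range is refused whole. "jaw" is the finger opening in cm, from 0 to 8.54, set as the call begins (left out, the last holds). The fingers move at their own pace and stop on an object; "newtons" is the grip in N (left out, the last holds). Time passes only in rows, so rows that do not move let the fingers close. It gives the time, the measured TCP pose, the force, the opening and the grip force at its end, in the units of the state.
- sense(): the state, without advancing time (a new reading comes with each control period).
- snapshot(name): name is "scene" or "side" or "wrist"; returns (picture, depth): 400x640x3 uint8, red, green, blue; 400x640 float32, mm along the optical axis (not along the pixel's ray), 0 where there is no reading.
- camera_info(name): a dict with "fx", "fy", "cx", "cy" (pixels), "k1" (the pictures are not rectified: a ray, as slopes to the right and down, at radius r is drawn at 1 + k1 r^2 times it, then the intrinsics apply), "R" (3x3) and "t" (3): a world point X has camera coordinates R X + t. Camera axes: x right, y down, z forward; pixel columns grow to the right and rows downward; lengths in mm; the calibration is good to about 2 mm. A picture is of the moment at which its call begins: read the wrist's pose just before it. camera_info takes no time and is no camera call; for the wrist camera it gives the pose at the moment of the call.
- hand_in(): hands the job in; it is judged then, once.
The state is a dict: "time_s": time; "joints": joint angles; "dq": joint speeds; "effort": joint torques, N m; "tcp_pos": TCP position; "ee_rot": TCP orientation; "wrist_force": force on the tool from outside, world axes, zero at the start; "ft_torque": the same for the moment, N m; "width": finger opening in mm; "grasp_force": force on a finger pad.
Only numpy, scipy, OpenCV 4.12 (cv2) and the standard library are available. Lean on these libraries where they do the work, as an engineer would, in place of code of your own. Each camera call takes 0.05 s, during which the arm holds its last target. There are 200 camera calls.

## Working session

There is one attempt and no reset: what is moved stays moved. The work goes in short steps, Python scripts to look and compute and a tool call to move; the robot and the scene stay as the last step left them, time stands still between calls to the robot, and variables do not carry over. Pictures are saved under pics/ and viewed, at most 10 in all, crops included, and the job is handed in when it is done.

Besides the shell and the picture viewer there is one more tool, called after "Request:" as a command line: name --pt "numbers of a row" for each row, then --argument value for the rest. jog_arm: Moves the arm, as the interface text tells. Its arguments: {"type":"object","properties":{"commands":{"type":"array","items":{"type":"array","items":{"type":"number"}}},"jaw":{"type":"number"},"newtons":{"type":"number"}},"required":["commands"]}

```bash
mkdir -p pics; cat > h.py <<'E'
from workcell import *
import numpy as np, cv2
def cloud(name):
    c=camera_info(name); im,d=snapshot(name)
    K=np.array([[c['fx'],0,c['cx']],[0,c['fy'],c['cy']],[0,0,1.]])
    v,u=np.mgrid[:400,:640]
    p=cv2.undistortPoints(np.stack([u,v],-1).reshape(-1,1,2).astype(np.float64),K,np.array([c['k1'],0,0,0.])).reshape(400,640,2)
    P=np.concatenate([p*d[...,None],d[...,None]],-1)
    W=(P-np.array(c['t']))@np.array(c['R'])
    W[d==0]=np.nan
    return im,d,W
def save(im,f): cv2.imwrite('pics/'+f,im[...,::-1])
E
python3 - <<'E'
from h import *
s=sense();print({k:np.round(s[k],3) for k in ('time_s','tcp_pos','ee_rot','wrist_force','width')})
a,d,W=cloud('scene');np.save('W.npy',W)
b,d2,W2=cloud('side');np.save('W2.npy',W2)
save(a,'s1.png');save(b,'s2.png')
E
```

```text
{'time_s': np.float64(0.0), 'tcp_pos': array([248.767, 626.86 , 230.257]), 'ee_rot': array([-3.14 ,  0.   ,  2.764]), 'wrist_force': array([-0.178,  0.796,  0.201]), 'width': np.float64(85.479)}
```

View pics/s1.png

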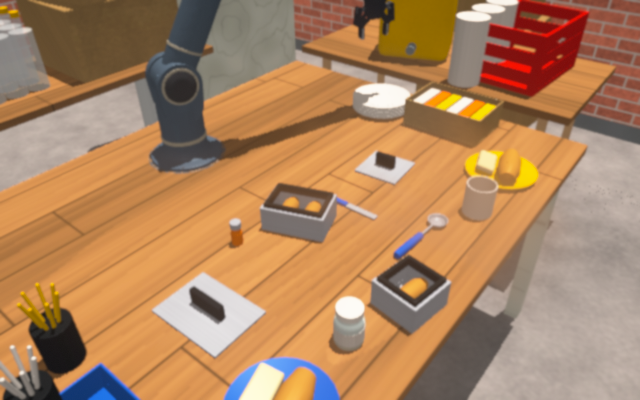

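View pics/s2.png

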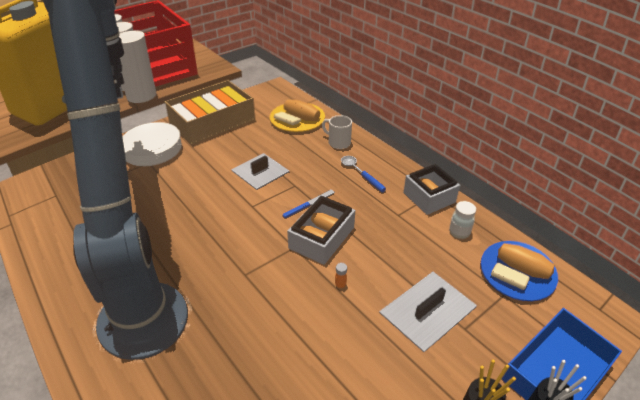

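Scene shows the oblong lid at (209,312) with its bar at (207,303), the oblong pan at (300,210) and the square lid at (386,165). In the side view the oblong lid is at (428,310), the pan at (322,228) and the square lid at (261,170).

```bash
python3 - <<'E'
from h import *
Ws=[np.load('W.npy'),np.load('W2.npy')]
def rect(W,uv,lo,hi,n,r):
    c=np.nanmedian(W[uv[1]-1:uv[1]+2,uv[0]-1:uv[0]+2].reshape(-1,3),0)
    P=W.reshape(-1,3);m=(P[:,2]>lo)&(P[:,2]<hi)&(np.hypot(*(P[:,:2]-c[:2]).T)<r)
    Q=P[m]; (x,y),(w,h),a=cv2.minAreaRect(Q[:,:2].astype(np.float32))
    if w<h:w,h,a=h,w,a+90
    print(n,'seed',c.round(),len(Q),'ctr',round(x,1),round(y,1),'size',round(w),round(h),'yaw',round(a%180,1),'z pct',np.percentile(Q[:,2],[5,50,95]).round(1))
for W,l,b,p,s in ((Ws[0],(209,312),(207,300),(300,212),(385,160)),(Ws[1],(428,315),(430,303),(322,228),(260,164))):
    rect(W,b,3.5,12,'plate',125);rect(W,b,20,60,'bar',70)
    rect(W,p,55,85,'pan',115);rect(W,s,20,60,'sqbar',50)
E
```

```text
plate seed [ 554. -393.   46.] 4159 ctr 557.4 -403.3 size 239 220 yaw 12.4 z pct [3.9 6.2 8.8]
bar seed [ 554. -393.   46.] 502 ctr 545.7 -390.4 size 90 20 yaw 1.8 z pct [22.3 42.3 47. ]
pan seed [533. -85.  71.] 1383 ctr 497.7 -49.6 size 161 114 yaw 20.3 z pct [56.5 67.  76.1]
sqbar seed [530. 290.  33.] 201 ctr 527.4 294.4 size 61 20 yaw 5.9 z pct [21.2 36.4 46.7]
plate seed [ 532. -395.   43.] 3853 ctr 533.7 -394.1 size 247 241 yaw 108.2 z pct [ 3.9  7.  10.1]
bar seed [ 532. -395.   43.] 351 ctr 543.1 -388.8 size 89 16 yaw 1.2 z pct [22.7 44.5 49.5]
pan seed [506. -36.  25.] 1282 ctr 494.7 -47.6 size 165 114 yaw 20.7 z pct [57.9 69.  78. ]
sqbar seed [524. 292.  34.] 175 ctr 523.7 296.7 size 63 26 yaw 13.4 z pct [22.6 39.4 49.1]
```

Request:
jog_arm --pt "-6.09 -0.275 0 0 0 5.18" --pt "-6.09 -0.275 0 0 0 5.18" --pt "-6.09 -0.275 0 0 0 5.18" --pt "-6.09 -0.275 0 0 0 5.18" --pt "-6.09 -0.275 0 0 0 5.18" --pt "-6.09 -0.275 0 0 0 5.18" --pt "-6.09 -0.275 0 0 0 5.18" --pt "-6.09 -0.275 0 0 0 5.18" --pt "-6.09 -0.275 0 0 0 5.18" --pt "-6.09 -0.275 0 0 0 5.18" --pt "-6.09 -0.275 0 0 0 5.18" --pt "-6.09 -0.275 0 0 0 5.18" --pt "-6.09 -0.275 0 0 0 5.18" --pt "-6.09 -0.275 0 0 0 5.18" --pt "-6.09 -0.275 0 0 0 5.18" --pt "-6.09 -0.275 0 0 0 5.18" --pt "-6.09 -0.275 0 0 0 5.18" --pt "-6.09 -0.275 0 0 0 5.18" --pt "-6.09 -0.275 0 0 0 5.18" --pt "-6.09 -0.275 0 0 0 5.18"

```text
time_s: 2.6
tcp_pos: [550.1, -390.2, 230.7]
ee_rot: [-3.141, 0.0, 0.953]
wrist_force: [0.3, -1.8, 0.6]
width: 85.6
grasp_force: 0.0
```

Request:
jog_arm --pt "0 0 0 0 0 10.6" --pt "0 0 0 0 0 10.6" --pt "0 0 0 0 0 10.6" --pt "0 0 0 0 0 10.6" --pt "0 0 0 0 0 10.6" --pt "0 0 0 0 0 0" --pt "0 0 0 0 0 0"

```text
time_s: 3.48
tcp_pos: [551.1, -388.5, 230.9]
ee_rot: [-3.141, 0.0, 0.033]
wrist_force: [0.8, 0.6, 0.1]
width: 85.2
grasp_force: 0.0
```

```bash
cat >> h.py <<'E'
def rect(W,c,lo,hi,n,r):
    P=W.reshape(-1,3);m=(P[:,2]>lo)&(P[:,2]<hi)&(np.hypot(*(P[:,:2]-c).T)<r)
    Q=P[m]; (x,y),(w,h),a=cv2.minAreaRect(Q[:,:2].astype(np.float32))
    if w<h:w,h,a=h,w,a+90
    print(n,len(Q),'ctr',round(x,1),round(y,1),'size',round(w),round(h),'yaw',round(a%180,1),'z pct',np.percentile(Q[:,2],[5,50,95]).round(1))
def st():
    s=sense();print({k:np.round(s[k],3).tolist() for k in ('time_s','tcp_pos','ee_rot','wrist_force','width','grasp_force','joints')})
E
python3 - <<'E'
from h import *
st();a,d,W=cloud('wrist');save(a,'w1.png')
rect(W,(544,-390),30,60,'bar',70);rect(W,(544,-390),40,60,'bartop',70)
E
```

```text
{'time_s': 3.475, 'tcp_pos': [551.092, -388.524, 230.95], 'ee_rot': [-3.141, 0.0, 0.033], 'wrist_force': [0.788, 0.58, 0.078], 'width': 85.244, 'grasp_force': 0.0, 'joints': [0.023, 0.57, 0.812, 1.57, -0.436, 1.191, -0.617]}
bar 1281 ctr 545.1 -388.1 size 89 16 yaw 1.5 z pct [42.4 45.6 46.9]
bartop 1261 ctr 544.9 -388.1 size 88 16 yaw 1.5 z pct [42.7 45.6 46.9]
```

View pics/w1.png

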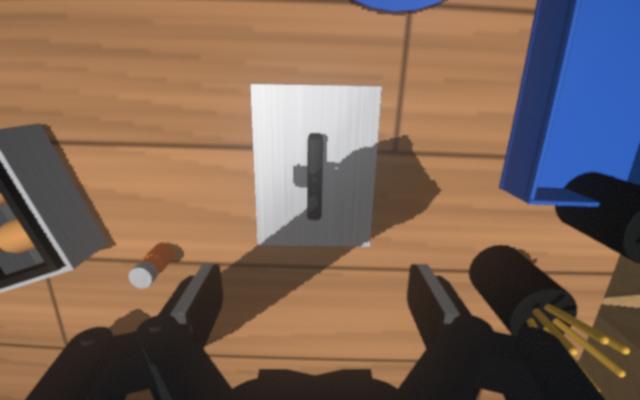

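The wrist view shows the lid at (316,165) with its bar upright at (316,177), between the fingers, and nothing close to their path. Descending.

Request:
jog_arm --pt "-0.6 0 0 0 0 0.4" --pt "0 0 4 0 0 0" --pt "0 0 4 0 0 0" --pt "0 0 4 0 0 0" --pt "0 0 4 0 0 0" --pt "0 0 2 0 0 0" --pt "0 0 1.5 0 0 0" --pt "0 0 1.2 0 0 0" --pt "0 0 0 0 0 0" --pt "0 0 0 0 0 0" --jaw 6 --newtons 70

```text
time_s: 4.78
tcp_pos: [545.6, -389.4, 25.2]
ee_rot: [3.141, -0.001, 0.024]
wrist_force: [0.9, 0.9, -0.4]
width: 60.0
grasp_force: 0.0
```

Request:
jog_arm --pt "0 0 0.6 0 0 0" --pt "0 0 0.4 0 0 0" --pt "0 0 0 0 0 0"

```text
time_s: 5.15
tcp_pos: [544.9, -388.7, 13.8]
ee_rot: [-3.141, 0.001, 0.024]
wrist_force: [-0.4, 1.0, 0.2]
width: 59.9
grasp_force: 0.0
```

Request:
jog_arm --pt "0 0 0 0 0 0" --pt "0 0 0 0 0 0" --pt "0 0 0 0 0 0" --pt "0 0 0 0 0 0" --pt "0 0 0 0 0 0" --pt "0 0 0 0 0 0" --jaw 0

```text
time_s: 5.9
tcp_pos: [545.3, -389.1, 14.6]
ee_rot: [3.141, -0.0, 0.024]
wrist_force: [-0.7, 0.6, 3.0]
width: 15.0
grasp_force: 69.7
```

Request:
jog_arm --pt "0 0 -1 0 0 0" --pt "0 0 -3 0 0 0" --pt "0 0 -5 0 0 0" --pt "0 0 -5 0 0 0" --pt "0 0 -4 0 0 0" --pt "-0.3 -3 0 0 0 0" --pt "-0.6 -5 0 0 0 0" --pt "-0.6 -5 0 0 0 0" --pt "-0.6 -5 0 0 0 0" --pt "-0.6 -5 0 0 0 0" --pt "-0.6 -5 0 0 0 0" --pt "-0.5 -4 0 0 0 0" --pt "-0.27 -2.1 0 0 0 0" --pt "0 0 0 0 0 -6.4" --pt "0 0 0 0 0 -6.4" --pt "0 0 0 0 0 -6.3" --pt "0 0 0 0 0 0" --pt "0 0 0 0 0 0"

```text
time_s: 8.15
tcp_pos: [496.0, -49.1, 194.2]
ee_rot: [-3.141, 0.0, 0.355]
wrist_force: [1.2, -0.5, -2.3]
width: 14.9
grasp_force: 69.1
```

```bash
python3 - <<'E'
from h import *
st();a,d,W=cloud('wrist');save(a,'w2.png')
tz=sense()['tcp_pos'][2]
for n in ('wrist','scene','side'):
    W_=W if n=='wrist' else cloud(n)[2]
    rect(W_,(496,-48),60,80,n+' pan',110)
    rect(W_,(496,-48),tz-17,tz-2,n+' lid',130)
E
```

```text
{'time_s': 8.15, 'tcp_pos': [496.036, -49.125, 194.231], 'ee_rot': [-3.141, 0.0, 0.355], 'wrist_force': [1.164, -0.54, -2.345], 'width': 14.949, 'grasp_force': 69.063, 'joints': [-0.659, 0.275, 0.813, 2.021, -0.246, 0.944, -0.934]}Traceback (most recent call last):
  File "<stdin>", line 6, in <module>
  File "h.py", line 17, in rect
    print(n,len(Q),'ctr',round(x,1),round(y,1),'size',round(w),round(h),'yaw',round(a%180,1),'z pct',np.percentile(Q[:,2],[5,50,95]).round(1))
                                                                                                     ~~~~~~~~~~~~~^^^^^^^^^^^^^^^^^^
    return _quantile_unchecked(
        a, q, axis, out, overwrite_input, method, keepdims, weights)
    return _ureduce(a,
                    func=_quantile_ureduce_func,
    ...<5 lines>...
                    overwrite_input=overwrite_input,
                    method=method)
    r = func(a, **kwargs)
    result = _quantile(arr,
                       quantiles=q,
    ...<2 lines>...
                       out=out,
                       weights=wgt)
    slices_having_nans = np.isnan(arr[-1, ...])
                                  ~~~^^^^^^^^^
IndexError: index -1 is out of bounds for axis 0 with size 0
```

View pics/w2.png

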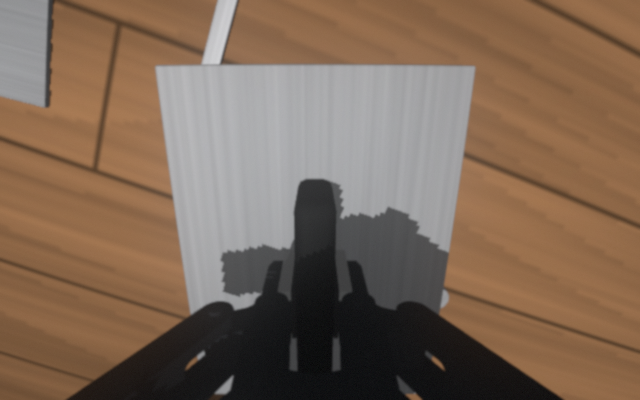

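The lid hangs level and square in the grip: its far edge runs from (157,67) to (475,67) and the bar is at (317,270). It hides the pan. Lowering onto the seal.

Request:
jog_arm --pt "0 0 3 0 0 0" --pt "0 0 3 0 0 0" --pt "0 0 2 0 0 0" --pt "0 0 1 0 0 0" --pt "0 0 0.5 0 0 0" --pt "0 0 0.5 0 0 0" --pt "0 0 0.2 0 0 0" --pt "0 0 0 0 0 0" --pt "0 0 0 0 0 0"

```text
time_s: 9.32
tcp_pos: [496.6, -49.0, 92.6]
ee_rot: [3.142, -0.001, 0.357]
wrist_force: [-0.3, -0.5, -2.6]
width: 15.1
grasp_force: 69.0
```

```bash
python3 - <<'E'
from h import *
st()
for n in ('scene','side'):
    a,d,W=cloud(n);save(a[150:300,220:420] if n=='scene' else a[150:300,220:420],n+'3.png')
    rect(W,(496,-48),68,90,n+' lid',125)
E
```

```text
{'time_s': 9.325, 'tcp_pos': [496.594, -49.001, 92.576], 'ee_rot': [3.142, -0.001, 0.357], 'wrist_force': [-0.268, -0.493, -2.566], 'width': 15.107, 'grasp_force': 69.008, 'joints': [-0.542, 0.435, 0.706, 2.11, -0.42, 0.736, -0.779]}
scene lid 2204 ctr 496.2 -51.2 size 191 146 yaw 20.9 z pct [80.6 83.5 86.1]
side lid 2206 ctr 495.6 -48.5 size 199 144 yaw 20.2 z pct [81.9 85.1 87.9]
```

Request:
jog_arm --pt "0 0 0.2 0 0 0" --pt "0 0 0.2 0 0 0" --pt "0 0 0.2 0 0 0" --pt "0 0 0.2 0 0 0" --pt "0 0 0 0 0 0"

```text
time_s: 10.05
tcp_pos: [496.5, -48.9, 84.6]
ee_rot: [-3.141, -0.0, 0.357]
wrist_force: [-2.0, 0.9, 5.0]
width: 15.3
grasp_force: 70.3
```

Request:
jog_arm --pt "0 0 0.2 0 0 0" --pt "0 0 0.2 0 0 0" --pt "0 0 0.1 0 0 0" --pt "0 0 0 0 0 0"

```text
time_s: 10.55
tcp_pos: [496.5, -49.0, 79.6]
ee_rot: [-3.141, -0.0, 0.357]
wrist_force: [-1.3, 1.0, 4.5]
width: 15.1
grasp_force: 70.2
```

Request:
jog_arm --pt "0 0 0.1 0 0 0" --pt "0 0 0.1 0 0 0" --pt "0 0 0 0 0 0"

```text
time_s: 10.92
tcp_pos: [496.5, -48.9, 79.4]
ee_rot: [-3.139, -0.001, 0.357]
wrist_force: [-8.7, 1.6, 25.7]
width: 15.0
grasp_force: 73.3
```

Force jumped to 26 N at TCP z 79.4, so the lid is on the steel rim. I'll relax the push, release and retreat.

Request:
jog_arm --pt "0 0 -0.2 0 0 0" --pt "0 0 0 0 0 0"

```text
time_s: 11.18
tcp_pos: [496.6, -49.0, 79.5]
ee_rot: [3.142, -0.0, 0.357]
wrist_force: [-1.8, 0.0, 5.2]
width: 15.0
grasp_force: 70.2
```

Request:
jog_arm --pt "0 0 0 0 0 0" --pt "0 0 0 0 0 0" --pt "0 0 0 0 0 0" --pt "0 0 0 0 0 0" --pt "0 0 -2 0 0 0" --pt "0 0 -4 0 0 0" --pt "0 0 -4 0 0 0" --pt "0 0 -4 0 0 0" --pt "0 0 0 0 0 0" --pt "0 0 0 0 0 0" --jaw 5

```text
time_s: 12.42
tcp_pos: [495.8, -48.7, 218.7]
ee_rot: [-3.141, 0.001, 0.357]
wrist_force: [-0.8, 0.5, 0.7]
width: 50.0
grasp_force: 0.0
```

```bash
python3 - <<'E'
from h import *
st()
for n in ('scene','side','wrist'):
    a,d,W=cloud(n)
    rect(W,(496,-48),62,82,n+' lid',125); rect(W,(496,-48),90,120,n+' bar',60)
    if n!='scene':
        P=W.reshape(-1,3);P=P[(P[:,2]>64)&(P[:,2]<80)&(np.hypot(P[:,0]-496,P[:,1]+48)<110)]
        print(np.linalg.lstsq(np.c_[P[:,:2]-[496,-48],np.ones(len(P))],P[:,2],rcond=None)[0])
    if n=='side': save(cv2.resize(a[130:330,200:440],None,fx=3,fy=3),'f.png')
E
```

```text
{'time_s': 12.425, 'tcp_pos': [495.77, -48.743, 218.661], 'ee_rot': [-3.141, 0.001, 0.357], 'wrist_force': [-0.82, 0.537, 0.683], 'width': 50.046, 'grasp_force': 0.0, 'joints': [-0.693, 0.242, 0.843, 1.994, -0.215, 0.997, -0.961]}
scene lid 2309 ctr 495.9 -51.1 size 191 148 yaw 20.3 z pct [67.6 70.5 73.8]
scene bar 365 ctr 497.1 -51.4 size 92 20 yaw 18.9 z pct [ 92.  104.7 111.8]
side lid 2521 ctr 495.7 -49.1 size 196 143 yaw 20.4 z pct [69.1 72.  75.1]
side bar 269 ctr 493.9 -51.3 size 92 18 yaw 21.1 z pct [ 92.7 109.3 114.2]
[2.17838653e-03 1.71680229e-03 7.21382177e+01]
wrist lid 27697 ctr 495.8 -48.9 size 191 141 yaw 20.1 z pct [69.8 71.  72.1]
wrist bar 2093 ctr 497.0 -48.7 size 89 16 yaw 20.1 z pct [107.4 110.6 111.9]
[-1.03326548e-03 -9.51671726e-04  7.10240655e+01]
```

View pics/f.png

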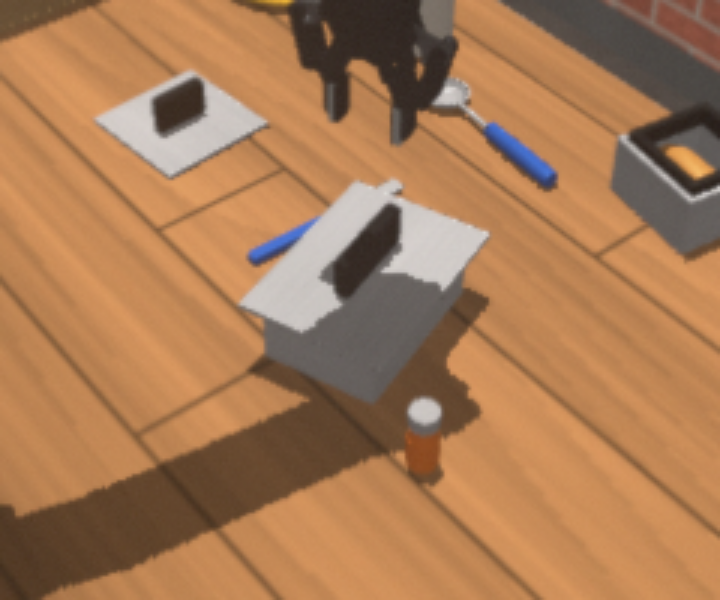

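The lid sits closed and level on the pan (centre at about (365,255)). Its top is at 71 mm, as expected when seated on the rim, the gripper is clear above it, and the square lid is untouched.

```bash
python3 -c "
from workcell import *
print(hand_in())"
```

```text
the job is handed in; nothing more can be done
None
```

The oblong lid is on the oblong pan, centred within about 3 mm, aligned and level, and pressed down to the steel rim; the gripper is clear, the square lid was not touched, and the job was handed in at about 12.6 s (no verdict was returned).

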